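Turn the developer bottle over and dock it under the reader

ROBOT

A 6-joint arm with a two-finger parallel gripper is mounted at the origin on the work surface. World frame = base frame: x ahead of the robot, y to its left, z up, the work surface at z = 0. Lengths are in m, angles in rad, forces in N, time in s.
With the tool pointing down it reaches from about 0.225 to 0.875 m from the base axis. Payload 3.4 kg.
Tool frame: the origin (TCP) lies at the centre of the arm's flange, where the gripper is bolted on; the fingertips stand 173 mm ahead of it and the grasp point (between the pads) lies 155 mm ahead of it; z points along the fingers, x is the direction in which the jaws open and shut, and the axes are right-handed (so a half turn about z gives the same grasp; the last joint's range is limited). The gripper opens to 85 mm and grips with 20 to 120 N. Pads are 22 mm wide; open, the fingers measure 114 mm over their backs; the gripper's body (76 mm by 85 mm) begins 54 mm behind the grasp point. The pads swing forward as they close: fully open they stand 13 mm farther back than shut.
Start: joints at [1.09, 0.276, 1.505, -0, 1.361, -0.121], TCP at [0.202, 0.538, 0.405] pointing down, gripper open.
Joint ranges: [-2.89, 2.89], [-0.75, 2.08], [0.22, 2.7], [-1.18, 4.32], [0.11, 2.71], [-2.7, 2.7]. Speed limits (rad/s): [2.57, 2.57, 3.14, 3.14, 3.14, 3.14].

INTERFACE

Orientations are given as a unit quaternion [w, x, y, z].
In Python, from station import get_state, read_camera, camera_model, ctrl, recognise, regions_of, pinpoint gives the robot as it stands.
- The arm moves only by the tool apply_moves, never from a script. Its argument "moves" is one flat list of numbers, 5 for each row, row after row: the shift along the tool's x, y, z in mm, then the turn about the tool's z in rad, then the finger opening in mm, from 0 to 85.4. In form: [tx, ty, tz, spin, jaw, tx, ty, tz, spin, jaw, ...]. A call has 1 to 10 rows; each row shifts and turns the commanded pose from where the row before left it, along the tool's axes as they then stand; what a row does not reach is not made up. A row lasts 1/8 s, in which the tool goes at most 62.5 mm and 10.7 degrees, less where a joint would pass 70% of its speed; a pose out of reach is approached as far as the arm can. A call with a gripper value outside its range is refused whole. The fingers move at their own pace and stop on an object; the grip force is fixed at half the most. Time passes only in rows, so rows that do not move let the fingers close. It gives the time, the measured TCP pose, the force and the opening at its end, in the units of the state.
- get_state(): the state, without advancing time (a new reading comes with each control period).
- read_camera(name): name is "side" or "top" or "wrist"; returns (picture, depth): 480x640x3 uint8, red, green, blue; 480x640 float32, m along the optical axis (not along the pixel's ray), 0 where there is no reading.
- camera_model(name): a dict with "intrinsics" (3x3 intrinsics, pixels), "R" (3x3) and "t" (3): a world point X has camera coordinates R X + t. Camera axes: x right, y down, z forward; pixel columns grow to the right and rows downward; lengths in m; the calibration is good to about 2 mm. The wrist camera is an equidistant fisheye: a pixel r from the principal point sees the ray r / f radians off the axis. A picture is of the moment at which its call begins: read the wrist's pose just before it. camera_model takes no time and is no camera call; for the wrist camera it gives the pose at the moment of the call.
- ctrl.finish_job(): hands the job in, once; it reports no verdict.
Trained networks look in the newest picture that a camera, given by its name, has taken for a name from the list of things; names that differ only in an ending like _2 or _b are one class to them, and where a whole thing is asked for, a point or a joint stands for the part that bears it (a point fixed in the world has none). Each returns a list of dicts, best first, with "score" (0 to 1); they miss things now and then, are a little off and sometimes report something else, mostly with a low value. They report only what shows in the picture. A call takes as long as a camera call. They do not tell look-alikes from the thing itself.
- recognise(camera, label): "box" ([left, top, right, bottom] in pixels, round what is visible of it).
- regions_of(camera, label): "mask" (480x640 bool, what is visible of it) and "box" ([left, top, right, bottom] in pixels, round what is visible of it).
- pinpoint(camera, label): "uv" ([column, row] in pixels: a listed point, or the origin of a listed thing).
The state is a dict: "time": time; "joints": joint angles; "dq": joint speeds; "tau": joint torques, N m; "tool_pos": TCP position; "tool_rot": TCP orientation; "wrist_force": force on the tool from outside, world axes, zero at the start; "ft_torque": the same for the moment, N m; "width": finger opening in m.
Only numpy, scipy, OpenCV 4.12 (cv2) and the standard library are available. Lean on these libraries where they do the work, as an engineer would, in place of code of your own. Each camera call takes 0.05 s, during which the arm holds its last target.

TASK

Take the closed aluminium developer bottle and turn it over so that its cap points steeply down (at least 30 degrees below level), holding it so in the air for two full seconds. Then set it back upright on the reading station's plate, under the reader head and fully home in the V-shaped locator, so that it keeps the sensing plunger pushed in after you let go. Be gentle with the station, do not touch the reader head, and leave the jar, the white bracket and the small vice where they are.

Things in the scene. Friction and masses are not known exactly. Their poses are not given: they have to be found in the camera images.
- bottle_mid (a point): Centre of the closed bottle, half-way up its 148 mm: an aluminium cylinder 56 mm across, 102 mm tall, then a shoulder and a black cap 38 mm across; about 0.42 kg (20 % less to 25 % more). z points from base to cap; it starts upright on the table. Turning it over needs a tilted grip on the cylinder (about 45 degrees), then a nearly level tool rolled half a turn.
- station: Reading station, fixed; origin on the table under the seat, z up. Round dark plate 230 mm across, top 20 mm up, with a V locator of two 8 mm rigid aluminium walls (tops 54 mm above the table), each at 50 degrees to the station's x axis, open to its -x (towards the robot's right, seen from the robot). The bottle slides in along +x. A mast 30 mm wide, 330 mm tall stands 150 to 180 mm beyond the seat.
- seat (a point): On top of the plate, 20 mm above the table: where the centre of the bottle's underside is when it touches both walls of the V. Axes as the station's. The way in is free from the station's -x side. Home is felt as a sudden rise of force.
- reader: Grey reader head over the seat; must not be touched. Origin straight above the seat, at its underside, 240 mm above the table; reaches from 10 mm before to 80 mm beyond the seat (station x), 100 mm wide, 65 mm tall, lenses hang 8 mm lower. 72 mm free above a docked bottle's cap: no room for a tool pointing straight down; one tilted about 45 degrees from the -x side fits.
- plunger (a joint): Travel (m) of the sensing plunger, a steel pin 10 mm across lying along the station's x in the apex of the V, 45 mm above the table. 0 is fully out; the bottle pushes it in along +x, about 6 mm when fully home (stop at 9 mm). Soft spring, 0.4 N at first, 0.9 N when home, too soft to feel; friction under the bottle's weight keeps it in.
- jar: Bystander: white round jar with a black lid, 72 mm across and 75 mm tall, loose; origin under its centre. Leave alone.
- bracket: Bystander: white printed bracket, 110 x 50 mm and 62 mm tall, loose; origin under its centre. Leave alone.
- vice: Bystander: small steel vice, 130 x 45 mm and 48 mm tall, loose; origin under its centre. Leave alone.
Mind the look-alikes: they are no part of the job. What is shaped like the part that bears bottle_mid but blue or purple is not meant.

How it is judged:
By the outcome, as a careful person would: the job done as asked, in the order asked, and still so for the second after the job is handed in, with the robot touching nothing.
It also fails if it takes over 69 s, if anything falls off the work surface, if the arm or the gripper's body presses on something with over 40 N, if the wrist force passes 120 N, or if a joint passes its speed limit or range.

## Working session

There is one attempt and no reset: what is moved stays moved. The work goes in short steps, Python scripts to look and compute and a tool call to move; the robot and the scene stay as the last step left them, time stands still between calls to the robot, and variables do not carry over. Pictures are saved under pics/ and viewed, and the job is handed in when it is done.

Besides the shell and the picture viewer there is one more tool, called as name(argument=value, ...) on one line, values as JSON. apply_moves: Moves the arm, as the interface text tells. Its arguments: {"type":"object","properties":{"moves":{"type":"array","items":{"type":"number"}}},"required":["moves"]}

```bash
mkdir -p pics; ls; python3 - <<'E'
from station import *
import cv2,numpy as np
for n in ["side","top"]:
    p,d=read_camera(n); cv2.imwrite(f"pics/{n}0.png",p[:,:,::-1]); np.savez(f"{n}0.npz",p=p,d=d)
    m=camera_model(n); print(n,m)
    for l in ["bottle_mid","station","seat","reader","plunger","jar","bracket","vice"]:
        print(l,[(np.round(r["uv"]).tolist(),round(r["score"],2)) for r in pinpoint(n,l)])
print(get_state())
E
```

```text
pics
side {'intrinsics': array([[537.04851182,   0.        , 313.44080351],
       [  0.        , 537.04851182, 240.6692184 ],
       [  0.        ,   0.        ,   1.        ]]), 'R': array([[ 0.88847262, -0.45840797, -0.02187551],
       [-0.30089725, -0.5458738 , -0.78197356],
       [ 0.34652164,  0.70134437, -0.62292762]]), 't': array([-0.5549726 ,  0.23452882,  1.0761008 ])}
bottle_mid [([300.0, 285.0], 0.92), ([251.0, 338.0], 0.61)]
station [([274.0, 235.0], 0.75)]
seat [([270.0, 228.0], 0.76)]
reader [([265.0, 152.0], 0.55)]Traceback (most recent call last):
  File "<stdin>", line 7, in <module>
ValueError: it knows: bottle_mid, bracket, jar, reader, seat, station, vice
```

```bash
python3 - <<'E'
from station import *
import cv2,numpy as np
p,d=read_camera("top"); cv2.imwrite("pics/top0.png",p[:,:,::-1]); np.savez("top0.npz",p=p,d=d)
def bp(n,uv,d):
    m=camera_model(n);K=m["intrinsics"]
    u,v=[int(round(a)) for a in uv]; w=d[max(v-2,0):v+3,max(u-2,0):u+3]; z=np.median(w[w>0])
    c=np.linalg.inv(K)@[uv[0],uv[1],1]*z
    return np.round(m["R"].T@(c-m["t"]),3)
ds=np.load("side0.npz")["d"]
print(camera_model("top"))
for n,dd in (("top",d),("side",ds)):
  for l in ["bottle_mid","station","seat","reader","jar","bracket","vice"]:
    print(n,l,[(np.round(r["uv"]).tolist(),round(r["score"],2),bp(n,r["uv"],dd)) for r in pinpoint(n,l)])
print(get_state())
E
```

```text
{'intrinsics': array([[513.06197153,   0.        , 318.85297078],
       [  0.        , 513.06197153, 238.74854933],
       [  0.        ,   0.        ,   1.        ]]), 'R': array([[-0.02569005, -0.99962733, -0.00923209],
       [-0.99489583,  0.02646776, -0.09737423],
       [ 0.0975823 ,  0.00668342, -0.99520502]]), 't': array([-0.10661534,  0.54576659,  1.30431718])}
top bottle_mid [([323.0, 242.0], 0.66, array([ 0.523, -0.131,  0.148])), ([319.0, 296.0], 0.65, array([ 0.396, -0.118,  0.148])), ([194.0, 216.0], 0.56, array([0.575, 0.141, 0.272]))]
top station [([217.0, 230.0], 0.82, array([0.574, 0.146, 0.021]))]
top seat [([214.0, 226.0], 0.76, array([0.584, 0.154, 0.019]))]
top reader [([194.0, 217.0], 0.87, array([0.572, 0.142, 0.273]))]
top jar [([391.0, 232.0], 0.73, array([ 0.55 , -0.302,  0.074]))]
top bracket [([319.0, 175.0], 0.68, array([ 0.708, -0.125,  0.035]))]
top vice [([459.0, 222.0], 0.9, array([ 0.577, -0.482,  0.038])), ([324.0, 240.0], 0.34, array([ 0.527, -0.133,  0.148]))]
side bottle_mid [([300.0, 285.0], 0.92, array([ 0.515, -0.158,  0.098])), ([251.0, 338
[... 473 characters left out ...]
array([ 0.571, -0.507,  0.02 ]))]
{'time': 1.0, 'joints': array([ 1.08999555e+00,  2.75864146e-01,  1.50489743e+00,  3.22188859e-05,
        1.36069209e+00, -1.21012312e-01]), 'dq': array([-0.00047373,  0.0005199 ,  0.00143966, -0.0005637 , -0.0011141 ,
       -0.00014501]), 'tau': array([ 2.48664437e-03, -4.16666293e+01, -2.46109575e+01,  8.14267923e-05,
        3.10493060e-04, -5.33258941e-06]), 'tool_pos': array([0.20245469, 0.53819055, 0.4047495 ]), 'tool_rot': array([-4.63099164e-05,  8.22217287e-01,  5.69173724e-01,  5.41584849e-05]), 'wrist_force': array([-0.51368193,  0.01463476, -0.64871858]), 'ft_torque': array([-0.00011061, -0.01303994, -0.07759983]), 'width': 0.08535409988749773}
```

View pics/side0.png

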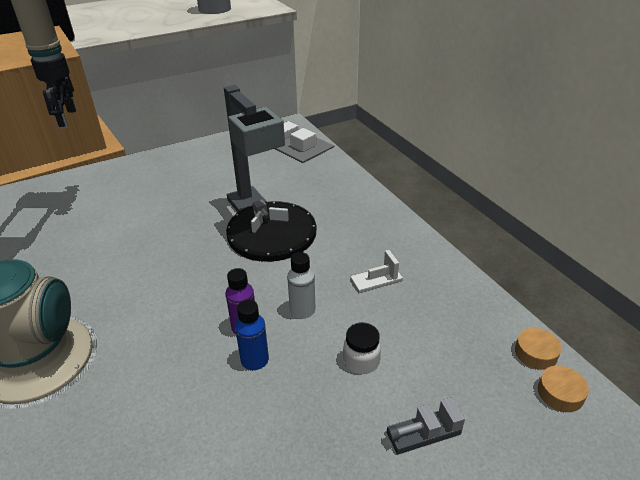

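View pics/top0.png

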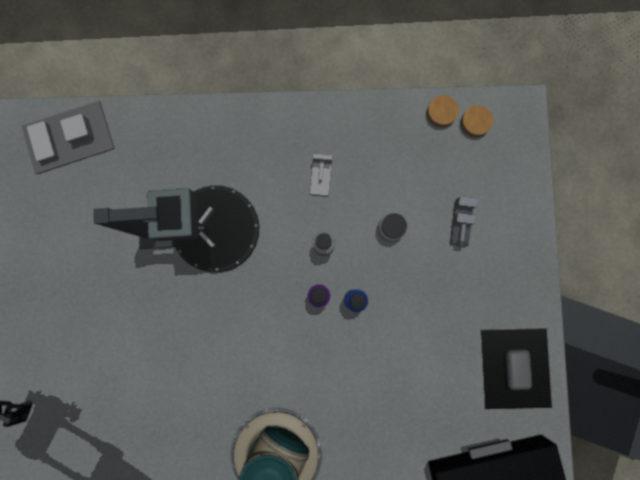

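Side view: the aluminium bottle is at (301,288), the purple look-alike at (240,300) and the blue one at (252,338). Silver fits the description. I can only spin about tool z, so I'll first learn how the arm behaves at its reach limits, since I need tilt.

```bash
python3 - <<'E'
import cv2,numpy as np
p=np.load("side0.npz")["p"]; t=np.load("top0.npz")["p"]
a=cv2.resize(p[230:390,200:400,::-1],(700,560),interpolation=cv2.INTER_CUBIC); cv2.imwrite("pics/crop1.png",a)
a=cv2.resize(t[170:310,80:350,::-1],(800,415),interpolation=cv2.INTER_CUBIC); cv2.imwrite("pics/crop2.png",a)
E
```

```text
(no output)
```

View pics/crop1.png

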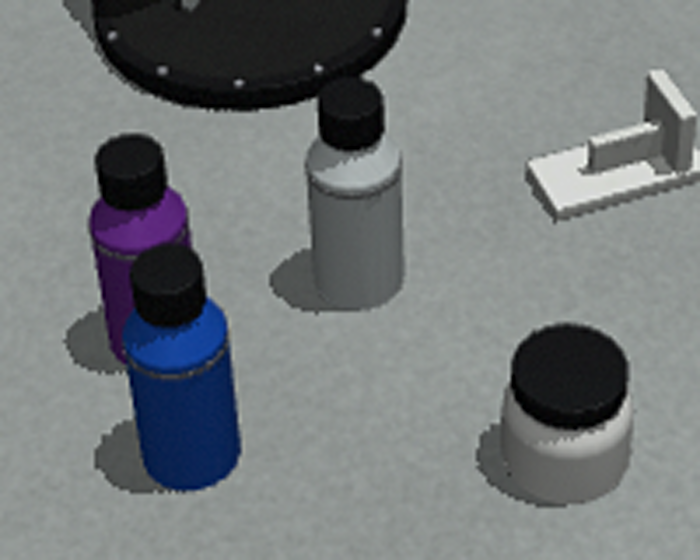

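View pics/crop2.png

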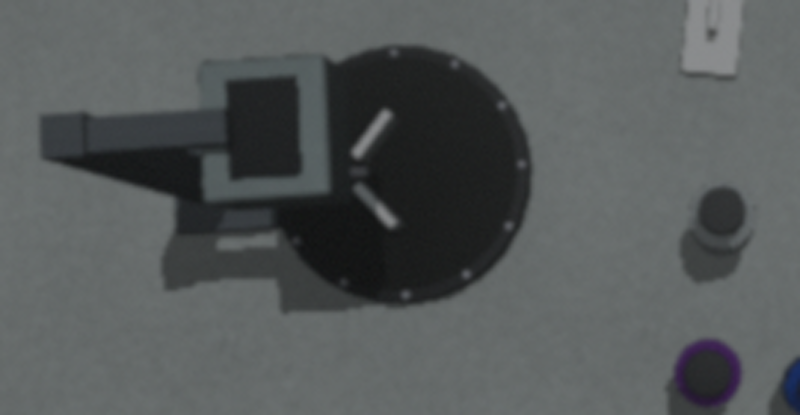

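apply_moves(moves=[16,-49,0,0,85,16,-49,0,0,85,16,-49,0,0,85,16,-49,0,0,85])

```text
time: 1.5
tool_pos: [0.0403, 0.6681, 0.4048]
tool_rot: [-0.0, 0.822, 0.569, 0.0]
wrist_force: [0.3, 0.7, -0.2]
width: 0.0847
```

Crop 1 shows the plain aluminium bottle (black cap) beside the purple and blue ones. Crop 2 shows the V walls opening to the right (world −y), mast to the left.

Next I push outward past the reach limit and see what the controller does.

```bash
cat > log.py <<'E'
from station import *
import numpy as np, json
s=get_state()
with open("log.txt","a") as f: f.write(json.dumps([list(map(float,s["joints"])),list(map(float,s["tool_pos"])),list(map(float,s["tool_rot"]))])+"\n")
from scipy.spatial.transform import Rotation as R
q=s["tool_rot"]; M=R.from_quat([q[1],q[2],q[3],q[0]]).as_matrix()
print("t",s["time"],"q",np.round(s["joints"],3),"p",np.round(s["tool_pos"],4)); print(np.round(M,3).tolist(), np.round(s["wrist_force"],1),"w",s["width"])
E
python3 log.py
```

```text
t 1.5 q [ 1.407  0.419  1.286 -0.     1.436  0.196] p [0.0403 0.6681 0.4048]
[[0.352, 0.936, 0.0], [0.936, -0.352, 0.0], [0.001, 0.0, -1.0]] [ 0.3  0.7 -0.2] w 0.0847440435957165
```

apply_moves(moves=[56,-21,0,0,85,56,-21,0,0,85,56,-21,0,0,85,56,-21,0,0,85,56,-21,0,0,85])

```text
time: 2.12
tool_pos: [0.041, 0.9421, 0.3946]
tool_rot: [-0.008, 0.822, 0.569, 0.006]
wrist_force: [5.3, 67.5, 15.5]
width: 0.085
```

```bash
python3 log.py
```

```text
t 2.125 q [1.453 0.978 0.22  0.002 1.923 0.243] p [0.041  0.9421 0.3946]
[[0.352, 0.936, 0.001], [0.936, -0.352, 0.02], [0.019, -0.006, -1.0]] [ 5.3 67.5 15.5] w 0.08504257259577666
```

apply_moves(moves=[19,-7,0,0,85,19,-7,0,0,85])

```text
time: 2.38
tool_pos: [0.0401, 0.9516, 0.3849]
tool_rot: [-0.018, 0.822, 0.569, 0.014]
wrist_force: [1.3, -1.2, 2.4]
width: 0.0849
```

```bash
python3 log.py
```

```text
t 2.375 q [1.455 0.988 0.22  0.003 1.887 0.245] p [0.0401 0.9516 0.3849]
[[0.352, 0.936, 0.002], [0.935, -0.352, 0.046], [0.044, -0.014, -0.999]] [ 1.3 -1.2  2.4] w 0.08491821694220038
```

apply_moves(moves=[56,-21,0,0,85,56,-21,0,0,85,56,-21,0,0,85,56,-21,0,0,85])

```text
time: 2.88
tool_pos: [0.0335, 1.0033, 0.3436]
tool_rot: [-0.085, 0.818, 0.566, 0.064]
wrist_force: [0.2, 0.1, -0.2]
width: 0.0849
```

```bash
python3 log.py
```

```text
t 2.875 q [1.466 1.036 0.22  0.014 1.672 0.258] p [0.0335 1.0033 0.3436]
[[0.351, 0.936, 0.009], [0.914, -0.345, 0.211], [0.201, -0.066, -0.977]] [ 0.2  0.1 -0.2] w 0.08490276842798161
```

apply_moves(moves=[58,-22,0,0,85,58,-22,0,0,85,58,-22,0,0,85,58,-22,0,0,85,58,-22,0,0,85,58,-22,0,0,85,58,-22,0,0,85,58,-22,0,0,85])

```text
time: 3.88
tool_pos: [0.0211, 1.068, 0.3643]
tool_rot: [-0.225, 0.789, 0.547, 0.166]
wrist_force: [-0.6, 0.4, 0.6]
width: 0.0847
```

```bash
python3 log.py
```

```text
t 3.875 q [1.48  1.041 0.22  0.033 1.313 0.269] p [0.0211 1.068  0.3643]
[[0.347, 0.938, 0.016], [0.788, -0.301, 0.537], [0.509, -0.174, -0.843]] [-0.6  0.4  0.6] w 0.08468683068525476
```

```bash
cat > kin.py <<'E'
import numpy as np, json
from scipy.spatial.transform import Rotation as R
from scipy.optimize import least_squares
def Ry(a): c,s=np.cos(a),np.sin(a); return np.array([[c,0,s],[0,1,0],[-s,0,c]])
def Rz(a): c,s=np.cos(a),np.sin(a); return np.array([[c,-s,0],[s,c,0],[0,0,1]])
def fk(q,P,flip=1):
    d1,a1,L2,a3,L3,L6,a6=P
    A=Rz(q[0]); p=A@[a1,0,d1]
    A=A@Ry(q[1]); p=p+A@[0,0,L2]
    A=A@Ry(q[2]); p=p+A@[a3,0,L3]
    A=A@Rz(q[3])@Ry(q[4]); p=p+A@[a6,0,L6]
    A=A@Rz(q[5]); return p,A
def load():
    D=[json.loads(l) for l in open("log.txt")]
    D.append([[1.09,.27586,1.5049,0,1.36069,-.12101],[.20245469,.53819055,.4047495],[-4.6e-5,.822217287,.569173724,5.4e-5]])
    return D
E
python3 - <<'E'
from kin import *
D=load()
f=lambda P: np.concatenate([fk(q,P)[0]-np.array(p) for q,p,_ in D])
r=least_squares(f,[.3,0,.4,0,.4,.1,0]); print(np.round(r.x,4),np.round(np.abs(r.fun).max(),4), np.linalg.svd(r.jac)[1])
for q,p,t in D[-3:]:
    M=R.from_quat([t[1],t[2],t[3],t[0]]).as_matrix(); A=fk(q,r.x)[1]; print(np.round(A.T@M,3).tolist())
E
```

```text
[0.2767 0.1068 0.5578 0.1173 0.3628 0.2176 0.0157] 0.0688 [4.7821163  4.20490696 0.99106767 0.44445995 0.38546864 0.34762187
 0.03056732]
[[-1.0, 0.0, -0.0], [-0.0, -1.0, 0.0], [-0.0, 0.0, 1.0]]
[[-1.0, -0.0, 0.0], [0.0, -1.0, 0.0], [-0.0, 0.0, 1.0]]
[[-1.0, 0.0, 0.0], [-0.0, -1.0, 0.0], [0.0, 0.0, 1.0]]
```

```bash
python3 - <<'E'
from kin import *
D=load()
for q,p,t in D: print(np.round(q,3),np.round(p,3), round(np.hypot(p[0],p[1]),4), round(np.arctan2(p[1],p[0]),3))
f=lambda P: np.concatenate([fk(q,P)[0]-np.array(p) for q,p,_ in D])
r=least_squares(f,[.3,0,.4,0,.4,.1,0]);print(np.round(r.fun.reshape(-1,3),4))
E
```

```text
[ 1.407  0.419  1.286 -0.     1.436  0.196] [0.04  0.668 0.405] 0.6693 1.511
[1.453 0.978 0.22  0.002 1.923 0.243] [0.041 0.942 0.395] 0.943 1.527
[1.455 0.988 0.22  0.003 1.887 0.245] [0.04  0.952 0.385] 0.9524 1.529
[1.466 1.036 0.22  0.014 1.672 0.258] [0.034 1.003 0.344] 1.0039 1.537
[1.48  1.041 0.22  0.033 1.313 0.269] [0.021 1.068 0.364] 1.0682 1.551
[ 1.09   0.276  1.505  0.     1.361 -0.121] [0.202 0.538 0.405] 0.575 1.211
[[ 0.0679 -0.0149 -0.001 ]
 [ 0.0687 -0.0097 -0.0014]
 [ 0.0686 -0.0101 -0.0008]
 [ 0.0684 -0.01    0.0018]
 [ 0.0688  0.0012  0.0008]
 [ 0.0627 -0.0298  0.0006]]
```

```bash
python3 - <<'E'
import re
s=open("kin.py").read()
s=s.replace("d1,a1,L2,a3,L3,L6,a6=P","d1,a1,L2,a3,L3,L6,a6,b1,a2,b2=P").replace("A@[0,0,L2]","A@[a2,b1,L2]").replace("p=p+A@[a6,0,L6]","p=p+A@[a6,b2,L6]").replace("A=A@Rz(q[5]); return","A=A@Rz(q[5]+np.pi); return")
s+='''
def fit():
    D=load(); x0=np.array([.3,0,.4,0,.4,.1,0,.07,0,0])
    f=lambda P: np.concatenate([np.concatenate([fk(q,P)[0]-np.array(p) for q,p,_ in D]),1e-3*(P-x0)*(np.array([0,1,0,1,0,0,1,0,1,1]))])
    r=least_squares(f,x0); return r.x,r.fun[:3*len(D)].reshape(-1,3)
'''
open("kin.py","w").write(s)
E
python3 -c "
from kin import *
x,f=fit(); print(np.round(x,4)); print(np.round(f,4))"
```

```text
[ 1.368e-01  0.000e+00  6.297e-01  6.040e-02  4.211e-01  1.911e-01
  0.000e+00  6.910e-02 -0.000e+00  3.000e-04]
[[-0.  0.  0.]
 [-0. -0. -0.]
 [-0. -0. -0.]
 [-0.  0.  0.]
 [-0. -0. -0.]
 [ 0. -0. -0.]]
```

```bash
cat > cloud.py <<'E'
import numpy as np
from station import camera_model
def cloud(n,d):
    m=camera_model(n);K=m["intrinsics"]; v,u=np.mgrid[0:480,0:640]
    c=np.stack([(u-K[0,2])/K[0,0]*d,(v-K[1,2])/K[1,1]*d,d],-1)
    X=(c-m["t"])@m["R"]; X[d<=0]=np.nan; return X
E
python3 - <<'E'
from cloud import *; import cv2
T=np.load("top0.npz"); S=np.load("side0.npz")
for n,D in(("top",T),("side",S)):
    X=cloud(n,D["d"]); p=D["p"].astype(int)
    tb=X[(np.abs(X[...,0]-.45)<.05)&(np.abs(X[...,1]-.2)<.05)]; print(n,"table z",np.nanmedian(tb[:,2]))
    # bottle silver
    m=(X[...,2]>.02)&(np.hypot(X[...,0]-.525,X[...,1]+.14)<.06); Q=X[m]
    print("bottle",len(Q),Q[:,2].max(),"cap top ctr",Q[Q[:,2]>Q[:,2].max()-.006].mean(0).round(4))
    b=Q[(Q[:,2]>.03)&(Q[:,2]<.1)]
    if len(b)>20:
        from scipy.optimize import least_squares
        r=least_squares(lambda c:np.hypot(b[:,0]-c[0],b[:,1]-c[1])-.028,[.525,-.13],loss="soft_l1",f_scale=.001); print("cyl fit",r.x.round(4),np.abs(r.fun).mean())
    # plate
    m=(np.abs(X[...,2]-.02)<.004)&(np.hypot(X[...,0]-.574,X[...,1]-.14)<.14); Q=X[m]; print("plate",len(Q),Q.min(0).round(3),Q.max(0).round(3),np.median(Q[:,2]))
    m=(X[...,2]>.046)&(X[...,2]<.060)&(np.hypot(X[...,0]-.574,X[...,1]-.16)<.11); Q=X[m]; print("walls",len(Q)); 
    im=np.zeros((500,500),np.uint8)
    for x,y,z in Q: 
        iy=int(250-(x-.574)*2000); ix=int(250-(y-.16)*2000)
        if 0<=iy<500 and 0<=ix<500: im[iy-1:iy+2,ix-1:ix+2]=255
    cv2.imwrite(f"pics/walls_{n}.png",im); np.save(f"walls_{n}.npy",Q)
    m=(X[...,2]>.29)&(X[...,2]<.32)&(np.hypot(X[...,0]-.574,X[...,1]-.2)<.14); Q=X[m]; print("reader top",len(Q),Q.min(0).round(3) if len(Q) else "",Q.max(0).round(3) if len(Q) else "")
E
```

```text
top table z 0.0014543260117365082
bottle 448 0.1532205628134074 cap top ctr [ 0.5273 -0.1305  0.1494]
cyl fit [ 0.5277 -0.1312] 0.00021691691354018165
plate 4010 [0.466 0.037 0.016] [0.694 0.278 0.024] 0.020278416773967446
walls 160
reader top 2132 [0.527 0.14  0.29 ] [0.629 0.332 0.32 ]
side table z 0.0008603143373667148
bottle 1385 0.15113848224282117 cap top ctr [ 0.5272 -0.1358  0.148 ]
cyl fit [ 0.5282 -0.1334] 0.0009039881037298688
plate 3407 [0.466 0.032 0.016] [0.694 0.28  0.024] 0.020379347369159424
walls 277
reader top 1246 [0.526 0.133 0.29 ] [0.629 0.334 0.32 ]
```

```bash
python3 - <<'E'
import numpy as np,cv2
from scipy.optimize import least_squares
a=cv2.imread("pics/walls_top.png");b=cv2.imread("pics/walls_side.png"); cv2.imwrite("pics/w.png",np.hstack([a,b])[:, :, :][:500,:800] if 0 else cv2.resize(np.hstack([a,b]),(800,400)))
# plate outline fit
from cloud import *
for n in("top","side"):
    D=np.load(f"{n}0.npz"); X=cloud(n,D["d"])
    m=(X[...,2]>.016)&(X[...,2]<.025)&(np.hypot(X[...,0]-.578,X[...,1]-.15)<.13)
    Q=X[m]; c=np.array([.58,.155])
    for _ in range(10):
        ang=np.arctan2(Q[:,1]-c[1],Q[:,0]-c[0]); rr=np.hypot(Q[:,0]-c[0],Q[:,1]-c[1]); P=[]
        for k in np.linspace(-3.14,1.0,50):
            s=np.abs(ang-k)<.05
            if s.sum()>3:
                i=np.argsort(rr[s])[-2]; P.append(Q[s][i,:2])
        P=np.array(P); r=least_squares(lambda t:np.hypot(P[:,0]-t[0],P[:,1]-t[1])-.115,c,loss="soft_l1",f_scale=.001); c=r.x
    print(n,"plate centre",c.round(4),len(P),np.abs(r.fun).mean())
E
```

```text
top plate centre [0.5789 0.1536] 50 0.007028033431730474
side plate centre [0.5783 0.1487] 50 0.001186964957993046
```

View pics/w.png

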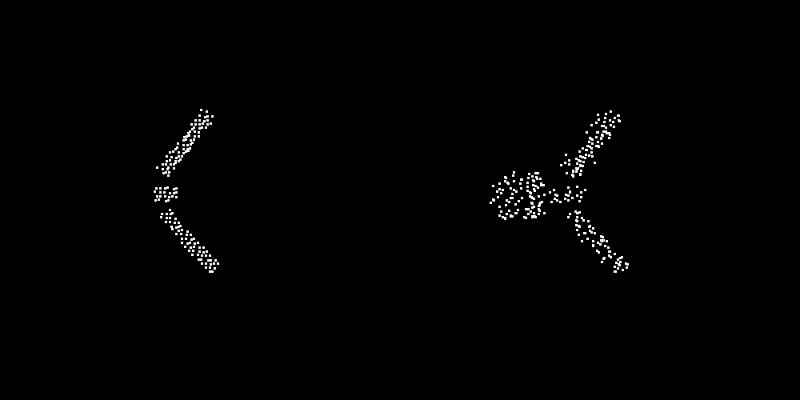

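```bash
python3 - <<'E'
import numpy as np
from scipy.optimize import least_squares
s5,c5=np.sin(np.radians(50)),np.cos(np.radians(50))
for n in("top","side"):
    Q=np.load(f"walls_{n}.npy")
    def st(t,Q):
        d=Q[:,:2]-t[:2]; c,s=np.cos(t[2]),np.sin(t[2]); return d[:,0]*c+d[:,1]*s, -d[:,0]*s+d[:,1]*c
    t=np.array([.578,.15,1.57])
    for _ in range(6):
        x,y=st(t,Q); k=(np.abs(y)>.011)&(x<.03)&(np.abs(x*s5+np.abs(y)*c5-.032)<.010)
        r=least_squares(lambda t:(lambda x,y:x*s5+np.abs(y)*c5-.032)(*st(t,Q[k])),t,loss="soft_l1",f_scale=.002); t=r.x
    x,y=st(t,Q[k]); print(n,t.round(4),k.sum(),np.abs(r.fun).mean(),"ends",x.min(),y.min(),y.max(), Q[k][:,2].mean())
    x,y=st(t,Q); pl=(np.abs(y)<.007)&(x<.05); print("plunger y",y[pl].mean(),x[pl].min(),x[pl].max())
E
```

```text
top [0.579  0.1512 1.6168] 128 0.0022459392375559113 ends -0.0010350865398435262 -0.051370907310786695 0.04975079032476967 0.05360431820372268
plunger y -0.00010863668405013625 0.02323005894131877 0.036728249241925186
side [0.5782 0.1462 1.6467] 139 0.002599155963513687 ends -0.0019457595761049888 -0.05147709767432296 0.04867696829047203 0.051828311247730484
plunger y -0.001399536602593298 0.02266281962524772 0.048297383609868974
```

```bash
python3 - <<'E'
import numpy as np,cv2
from cloud import *
D=np.load("top0.npz"); X=cloud("top",D["d"])
for lo,hi,R in((.29,.315,.14),(.315,.345,.2)):
    Q=X[(X[...,2]>lo)&(X[...,2]<hi)&(np.hypot(X[...,0]-.574,X[...,1]-.2)<R)]
    r=cv2.minAreaRect((Q[:,:2]*1000).astype(np.float32)); print(len(Q),r, np.median(Q[:,2]))
Q=X[(X[...,2]>.29)&(X[...,2]<.315)&(X[...,1]<.235)&(np.hypot(X[...,0]-.574,X[...,1]-.2)<.14)]
r=cv2.minAreaRect((Q[:,:2]*1000).astype(np.float32)); print(r)
s=np.array([.5787,.1505]); a=1.63
d=Q[:,:2]-s; print("sx",np.percentile(d@[np.cos(a),np.sin(a)],[1,99]),"sy",np.percentile(d@[-np.sin(a),np.cos(a)],[1,99]))
E
```

```text
2102 ((576.3792114257812, 236.3712158203125), (100.9435043334961, 191.95144653320312), 2.3520476818084717) 0.3056612838721825
859 ((573.8961181640625, 268.20123291015625), (30.370689392089844, 126.019287109375), 1.6132434606552124) 0.32599347841380555
((578.4064331054688, 187.01661682128906), (100.9435043334961, 93.1590347290039), 2.3520476818084717)
sx [-0.00931354  0.07878799] sy [-0.05035011  0.04821006]
```

```bash
cat >> kin.py <<'E'
LO=np.array([-2.89,-.75,.22,-1.18,.11,-2.7]);HI=np.array([2.89,2.08,2.7,4.32,2.71,2.7])
PP=None
def ik(p,M,q0):
    global PP
    if PP is None: PP=fit()[0]
    def f(q):
        a,A=fk(q,PP); return np.concatenate([(a-p)*3,R.from_matrix(M.T@A).as_rotvec()])
    r=least_squares(f,np.clip(q0,LO+1e-4,HI-1e-4),bounds=(LO,HI)); return r.x,np.abs(r.fun).max()
def rot(e,az,sx):   # e below level (deg), az deg, sx: jaw sign
    e,az=np.radians([e,az]); z=np.array([np.cos(e)*np.cos(az),np.cos(e)*np.sin(az),-np.sin(e)])
    x=sx*np.array([np.sin(az),-np.cos(az),0]); return np.stack([x,np.cross(z,x),z],1)
E
python3 - <<'E'
from kin import *
rng=np.random.default_rng(0)
def allsol(p,M,n=25):
    out=[]
    for _ in range(n):
        q,e=ik(p,M,LO+(HI-LO)*rng.random(6))
        if e<2e-3 and not any(np.abs(q-o).max()<.05 for o in out): out.append(q)
    return out
for nm,g in (("bottle",[.528,-.132,.075]),("hold",[.55,-.05,.35]),("seat",[.579,.15,.095])):
  for e in (45,30,20,10):
    for sx in (1,-1):
      M=rot(e,88.5,sx); p=np.array(g)-.155*M[:,2]
      print(nm,e,sx,[q.round(2).tolist() for q in allsol(p,M)])
E
```

```text
bottle 45 1 [[-0.73, 0.62, 1.68, 0.57, 1.43, -0.97]]
bottle 45 -1 [[-0.73, 0.62, 1.68, 0.57, 1.43, 2.17]]
bottle 30 1 [[-0.8, 0.75, 1.64, 0.67, 1.62, -1.06]]
bottle 30 -1 [[-0.8, 0.75, 1.64, 0.67, 1.62, 2.08]]
bottle 20 1 [[-0.82, 0.84, 1.62, 0.73, 1.73, -1.11]]
bottle 20 -1 [[-0.82, 0.84, 1.62, 0.73, 1.73, 2.04]]
bottle 10 1 [[-0.84, 0.93, 1.6, 0.78, 1.84, -1.14]]
bottle 10 -1 [[-0.84, 0.93, 1.6, 0.78, 1.84, 2.0]]
hold 45 1 [[-0.61, 0.34, 1.41, 0.66, 1.83, -0.56]]
hold 45 -1 [[-0.61, 0.34, 1.41, 0.66, 1.83, 2.59]]
hold 30 1 [[-0.68, 0.42, 1.46, 0.82, 1.92, -0.64]]
hold 30 -1 [[-0.68, 0.42, 1.46, 0.82, 1.92, 2.51]]
hold 20 1 [[-0.71, 0.49, 1.5, 0.92, 1.99, -0.68]]
hold 20 -1 [[-0.71, 0.49, 1.5, 0.92, 1.99, 2.46]]
hold 10 1 [[-0.73, 0.55, 1.55, 1.01, 2.05, -0.73]]
hold 10 -1 [[-0.73, 0.55, 1.55, 1.01, 2.05, 2.41]]
seat 45 1 [[-0.28, 0.53, 1.82, 0.83, 1.19, -0.74]]
seat 45 -1 [[-0.28, 0.53, 1.82, 0.83, 1.19, 2.4]]
seat 30 1 [[-0.37, 0.65, 1.84, 0.99, 1.35, -0.95]]
seat 30 -1 [[-0.37, 0.65, 1.84, 0.99, 1.35, 2.19]]
seat 20 1 [[-0.41, 0.74, 1.85, 1.06, 1.47, -1.06]]
seat 20 -1 [[-0.41, 0.74, 1.85, 1.06, 1.47, 2.08]]
seat 10 1 [[-0.44, 0.83, 1.85, 1.13, 1.59, -1.16]]
seat 10 -1 [[-0.44, 0.83, 1.85, 1.13, 1.59, 1.98]]
```

apply_moves(moves=[0,0,0,0.174,85,0,0,0,0.174,85,0,0,0,0.174,85,0,0,0,0.174,85,0,0,0,0.174,85,0,0,0,0.174,85,0,0,0,0.172,85,0,-60,0,0,85,0,-60,0,0,85])

```text
time: 5.0
tool_pos: [0.0194, 1.0754, 0.3871]
tool_rot: [-0.319, 0.948, -0.001, 0.009]
wrist_force: [0.5, -0.5, -0.4]
width: 0.0851
```

```bash
python3 log.py
```

```text
t 5.0 q [1.482 1.027 0.22  0.039 1.245 1.483] p [0.0194 1.0754 0.3871]
[[1.0, 0.004, 0.017], [-0.007, -0.796, 0.605], [0.016, -0.605, -0.796]] [ 0.5 -0.5 -0.4] w 0.08506519664532046
```

apply_moves(moves=[0,-55,25,0,85,0,-55,25,0,85,0,-55,25,0,85,0,-55,25,0,85,0,-55,25,0,85,0,-52,32,0,85,0,-52,32,0,85,0,-52,32,0,85])

```text
time: 6.0
tool_pos: [0.0161, 1.1422, 0.3672]
tool_rot: [-0.468, 0.884, -0.0, 0.011]
wrist_force: [0.2, -1.0, 0.5]
width: 0.0849
```

```bash
python3 log.py
```

```text
t 6.0 q [1.488 1.093 0.22  0.066 0.856 1.471] p [0.0161 1.1422 0.3672]
[[1.0, 0.01, 0.019], [-0.01, -0.563, 0.827], [0.019, -0.827, -0.563]] [ 0.2 -1.   0.5] w 0.08489665959668219
```

apply_moves(moves=[0,-52,32,0,85,0,-52,32,0,85,0,-55,28,0,85,0,-55,28,0,85])

```text
time: 6.5
tool_pos: [0.0144, 1.1524, 0.4015]
tool_rot: [-0.53, 0.848, -0.0, 0.011]
wrist_force: [0.0, 0.1, -0.6]
width: 0.0853
```

```bash
python3 log.py
```

```text
t 6.5 q [1.489 1.083 0.22  0.083 0.724 1.462] p [0.0144 1.1524 0.4015]
[[1.0, 0.011, 0.019], [-0.012, -0.438, 0.899], [0.018, -0.899, -0.438]] [ 0.   0.1 -0.6] w 0.08530827591004117
```

apply_moves(moves=[0,-55,28,0,85])

```text
time: 6.62
tool_pos: [0.0139, 1.1518, 0.4165]
tool_rot: [-0.544, 0.839, -0.0, 0.011]
wrist_force: [0.8, 0.2, -0.2]
width: 0.0847
```

```bash
python3 log.py; cat > path.py <<'E'
from kin import *
from station import get_state
s=get_state(); q=np.array(s["joints"]); t=s["tool_rot"]; M=R.from_quat([t[1],t[2],t[3],t[0]]).as_matrix(); p=np.array(s["tool_pos"])
def run(way,step=.06):
    global q,p
    for w in way:
        w=np.array(w,float); n=int(np.ceil(np.linalg.norm(w-p)/step)); d=(w-p)
        print("to",w,"tool mm",(M.T@d*1000).round(1),"rows",n,"each",(M.T@d*1000/n).round(1))
        for k in range(1,n+1):
            q2,e=ik(p+d*k/n,M,q); dq=np.abs(q2-q).max()
            if e>2e-3 or dq>.27: print("  step",k,"err",e,"dq",dq.round(2))
            q=q2
        p=w; print("   q",q.round(2))
E
python3 - <<'E'
from path import *
print(fit()[0].round(4),np.abs(fit()[1]).max())
print("e",np.degrees(np.arcsin(-M[2,2])))
run([(.1,.45,.55),(.33,-.1,.52),(.52,-.40,.40)])
g=np.array([.528,-.132,.078])-.155*M[:,2]; print("grasp tcp",g)
run([g-.10*M[:,2],g])
E
```

```text
t 6.625 q [1.489 1.073 0.22  0.087 0.699 1.46 ] p [0.0139 1.1518 0.4165]
[[1.0, 0.011, 0.019], [-0.012, -0.408, 0.913], [0.018, -0.913, -0.407]] [ 0.8  0.2 -0.2] w 0.08473437654059199
[ 0.1368  0.      0.6297  0.0604  0.4211  0.1911  0.      0.0694 -0.
  0.    ] 2.4070678080190255e-06
e 24.036896250792065
to [0.1  0.45 0.55] tool mm [  97.2  165.1 -693.6] rows 12 each [  8.1  13.8 -57.8]
  step 1 err 3.189488673172036e-10 dq 0.37
   q [ 0.99 -0.2   1.93  1.05  0.59  0.34]
to [ 0.33 -0.1   0.52] tool mm [ 236.2  254.1 -485.7] rows 10 each [ 23.6  25.4 -48.6]
  step 3 err 4.264175748348287e-12 dq 0.3
  step 4 err 9.822908668364137e-13 dq 0.31
   q [-0.86  0.05  1.79  0.82  2.16 -0.71]
to [ 0.52 -0.4   0.4 ] tool mm [ 191.5  234.  -221.5] rows 7 each [ 27.4  33.4 -31.6]
   q [-0.93  0.64  1.18  0.77  2.21 -0.75]
grasp tcp [ 0.52512849 -0.27352979  0.14113535]
to [ 0.52327591 -0.36483933  0.18186784] tool mm [ -1.  184.9 121. ] rows 4 each [-0.3 46.2 30.3]
   q [-0.9   0.81  1.44  0.66  1.87 -1.04]
to [ 0.52512849 -0.27352979  0.14113535] tool mm [  0.  -0. 100.] rows 2 each [ 0. -0. 50.]
   q [-0.81  0.8   1.62  0.7   1.69 -1.1 ]
```

apply_moves(moves=[4,7,-29,0,85,4,7,-29,0,85,8,14,-58,0,85,8,14,-58,0,85,8,14,-58,0,85,8,14,-58,0,85,8,14,-58,0,85,8,14,-58,0,85,8,14,-58,0,85,8,14,-58,0,85])

```text
time: 7.88
tool_pos: [0.0779, 0.6214, 0.518]
tool_rot: [-0.545, 0.839, -0.001, 0.012]
wrist_force: [1.3, -0.3, 0.8]
width: 0.085
```

apply_moves(moves=[8,14,-58,0,85,8,14,-58,0,85,8,14,-58,0,85])

```text
time: 8.25
tool_pos: [0.0985, 0.4452, 0.5514]
tool_rot: [-0.544, 0.839, 0.0, 0.013]
wrist_force: [1.0, 1.1, 1.1]
width: 0.0852
```

```bash
python3 log.py; python3 - <<'E'
from path import *
print(np.abs(fit()[1]).max())
run([(.33,-.1,.52),(.52,-.40,.40)],.05)
E
```

```text
t 8.25 q [ 0.99  -0.206  1.93   1.04   0.595  0.345] p [0.0985 0.4452 0.5514]
[[1.0, 0.014, 0.021], [-0.013, -0.407, 0.913], [0.021, -0.913, -0.407]] [1.  1.1 1.1] w 0.08519224053657536
2.353562560897249e-06
to [ 0.33 -0.1   0.52] tool mm [ 238.   253.9 -480.3] rows 12 each [ 19.8  21.2 -40. ]
   q [-0.86  0.05  1.79  0.82  2.15 -0.71]
to [ 0.52 -0.4   0.4 ] tool mm [ 191.4  234.4 -221.2] rows 8 each [ 23.9  29.3 -27.6]
   q [-0.93  0.64  1.18  0.78  2.21 -0.76]
```

apply_moves(moves=[20,21,-40,0,85,20,21,-40,0,85,20,21,-40,0,85,20,21,-40,0,85,20,21,-40,0,85,20,21,-40,0,85])

```text
time: 9.0
tool_pos: [0.2111, 0.1875, 0.5365]
tool_rot: [-0.54, 0.841, 0.001, 0.014]
wrist_force: [1.3, 0.6, -1.5]
width: 0.0847
```

apply_moves(moves=[20,21,-40,0,85,20,21,-40,0,85,20,21,-40,0,85,20,21,-40,0,85,20,21,-40,0,85,20,21,-40,0,85])

```text
time: 9.75
tool_pos: [0.3291, -0.0851, 0.5228]
tool_rot: [-0.539, 0.842, -0.0, 0.013]
wrist_force: [0.4, -0.2, 1.1]
width: 0.085
```

```bash
python3 log.py; python3 - <<'E'
from path import *
run([(.52,-.40,.40)],.055)
E
```

```text
t 9.75 q [-0.84   0.027  1.796  0.829  2.137 -0.69 ] p [ 0.3291 -0.0851  0.5228]
[[1.0, 0.013, 0.022], [-0.014, -0.419, 0.908], [0.021, -0.908, -0.418]] [ 0.4 -0.2  1.1] w 0.08503168543895631
to [ 0.52 -0.4   0.4 ] tool mm [ 192.8  245.8 -230.4] rows 8 each [ 24.1  30.7 -28.8]
   q [-0.93  0.64  1.18  0.77  2.2  -0.76]
```

apply_moves(moves=[24,31,-29,0,85,24,31,-29,0,85,24,31,-29,0,85,24,31,-29,0,85,24,31,-29,0,85,24,31,-29,0,85,24,31,-29,0,85,24,31,-29,0,85])

```text
time: 10.75
tool_pos: [0.5199, -0.4012, 0.3963]
tool_rot: [-0.539, 0.842, -0.0, 0.012]
wrist_force: [0.3, -0.4, 0.2]
width: 0.085
```

```bash
python3 log.py; python3 - <<'E'
from path import *
import cv2
from station import *
for n in("wrist","side"):
    pc,d=read_camera(n); cv2.imwrite(f"pics/{n}1.png",pc[:,:,::-1]); np.savez(f"{n}1.npz",p=pc,d=d)
g=np.array([.528,-.132,.078])-.155*M[:,2]; print("grasp tcp",g)
run([g-.12*M[:,2],g])
E
```

```text
t 10.75 q [-0.929  0.642  1.185  0.763  2.197 -0.766] p [ 0.5199 -0.4012  0.3963]
[[1.0, 0.013, 0.021], [-0.014, -0.419, 0.908], [0.021, -0.908, -0.418]] [ 0.3 -0.4  0.2] w 0.08504839079357815
grasp tcp [ 0.52473742 -0.27274465  0.14284827]
to [ 0.52221155 -0.38170825  0.19305338] tool mm [ -2.2 176.4 102.7] rows 4 each [-0.5 44.1 25.7]
   q [-0.91  0.81  1.4   0.65  1.89 -1.03]
to [ 0.52473742 -0.27274465  0.14284827] tool mm [ -0.  -0. 120.] rows 3 each [-0. -0. 40.]
   q [-0.81  0.79  1.62  0.7   1.68 -1.1 ]
```

View pics/wrist1.png

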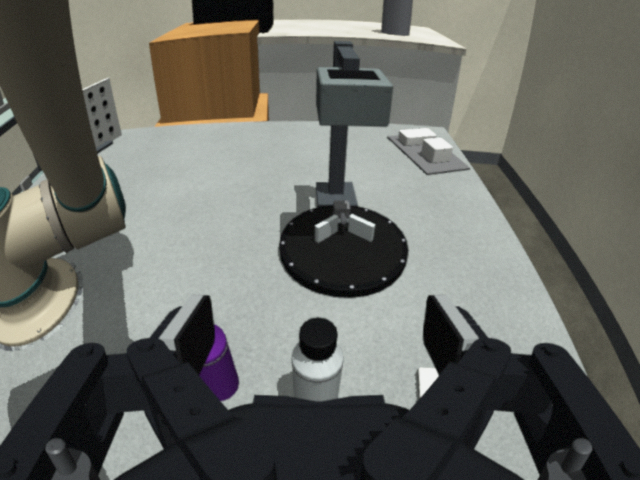

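View pics/side1.png

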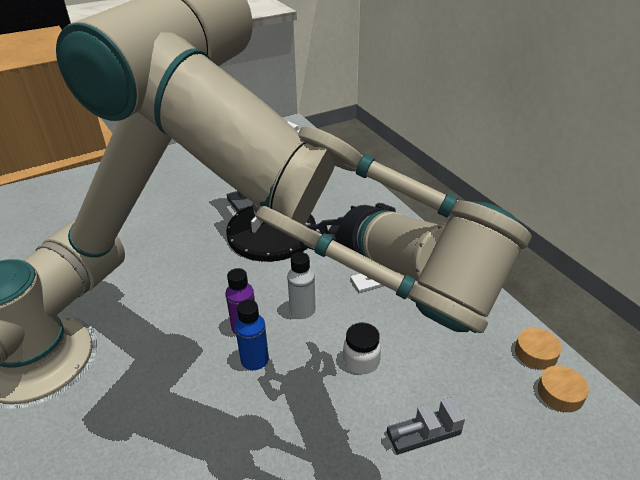

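```bash
python3 - <<'E'
from path import *
from cloud import cloud
D=np.load("top0.npz");X=cloud("top",D["d"])
for nm,u,v in(("purple",319,296),("blue",357,300)):
    c=X[v-8:v+9,u-8:u+9].reshape(-1,3); c=c[c[:,2]>.135]; print(nm,c.mean(0).round(3),len(c))
PPx=fit()[0]; d1,a1,L2,a3,L3,L6,a6,b1,a2,b2=PPx
for g in ([.528,-.132,.078],[.579,.15,.098]):
    tp=np.array(g)-.155*M[:,2]; qq,e=ik(tp,M,[-.8,.79,1.6,.7,1.7,-1.1])
    A=Rz(qq[0])@Ry(qq[1]); el=np.array([0,0,d1])+A@[0,b1,L2]; A3=A@Ry(qq[2]); s=el+A3@[a3,0,0]; w=s+A3@[0,0,L3]
    A4=A3@Rz(qq[3]); print("e",e,"elbow",el.round(3),"fore start",s.round(3),"wrist",w.round(3),"q5 axis",A4[:,1].round(2))
    for b in ([.396,-.118],[.385,-.212],[.55,-.31],[.577,-.482]):
        t=np.linspace(0,1,50)[:,None]; L=s+(w-s)*t; dd=np.hypot(L[:,0]-b[0],L[:,1]-b[1]); i=dd.argmin(); print("  ",b,dd[i].round(3),L[i].round(3))
E
```

```text
purple [ 0.398 -0.116  0.148] 201
blue [ 0.384 -0.208  0.148] 206
e 2.0580439260056863e-13 elbow [ 0.36  -0.278  0.578] fore start [ 0.328 -0.245  0.538] wrist [ 0.52  -0.446  0.222] q5 axis [0.89 0.17 0.43]
   [0.396, -0.118] 0.144 [ 0.328 -0.245  0.538]
   [0.385, -0.212] 0.064 [ 0.34  -0.257  0.519]
   [0.55, -0.31] 0.116 [ 0.465 -0.389  0.313]
   [0.577, -0.482] 0.067 [ 0.52  -0.446  0.222]
e 2.2516185081980064e-09 elbow [ 0.396 -0.091  0.623] fore start [ 0.35  -0.072  0.589] wrist [ 0.571 -0.164  0.242] q5 axis [0.85 0.2  0.49]
   [0.396, -0.118] 0.025 [ 0.404 -0.094  0.504]
   [0.385, -0.212] 0.116 [ 0.431 -0.106  0.461]
   [0.55, -0.31] 0.147 [ 0.571 -0.164  0.242]
   [0.577, -0.482] 0.318 [ 0.571 -0.164  0.242]
```

apply_moves(moves=[0,44,26,0,85,0,44,26,0,85,-1,44,26,0,85,-1,44,25,0,85,0,0,0,0,85])

```text
time: 11.48
tool_pos: [0.5203, -0.378, 0.1908]
tool_rot: [-0.542, 0.84, -0.001, 0.009]
wrist_force: [0.0, 0.5, 0.9]
width: 0.0852
```

```bash
python3 log.py; python3 - <<'E'
from path import *
import cv2
from station import *
for n in("wrist",):
    pc,d=read_camera(n); cv2.imwrite(f"pics/{n}2.png",pc[:,:,::-1]); np.savez(f"{n}2.npz",p=pc,d=d)
    print([(r["uv"],r["score"]) for r in pinpoint(n,"bottle_mid")]); print(camera_model(n))
g=np.array([.528,-.132,.078])-.155*M[:,2]; print("grasp tcp",g)
run([g])
E
```

```text
t 11.475 q [-0.91   0.807  1.414  0.648  1.891 -1.031] p [ 0.5203 -0.378   0.1908]
[[1.0, 0.008, 0.017], [-0.012, -0.412, 0.911], [0.014, -0.911, -0.412]] [0.  0.5 0.9] w 0.08521016043355101
[([150.5, 237.9], 0.65), ([87.2, 329.9], 0.6), ([323.5, 251.6], 0.58)]
{'intrinsics': array([[371.64829954,   0.        , 318.39598875],
       [  0.        , 371.64829954, 238.77905404],
       [  0.        ,   0.        ,   1.        ]]), 'R': array([[ 0.99971888, -0.01237234,  0.02022603],
       [ 0.00747004, -0.64525589, -0.76392999],
       [ 0.02250256,  0.76386633, -0.64498207]]), 't': array([-0.53047412, -0.02535207,  0.39139098])}
grasp tcp [ 0.52535447 -0.2732142   0.14184786]
to [ 0.52535447 -0.2732142   0.14184786] tool mm [  3.1   1.5 115.7] rows 2 each [ 1.5  0.7 57.9]
   q [-0.81  0.8   1.62  0.7   1.69 -1.1 ]
```

View pics/wrist2.png

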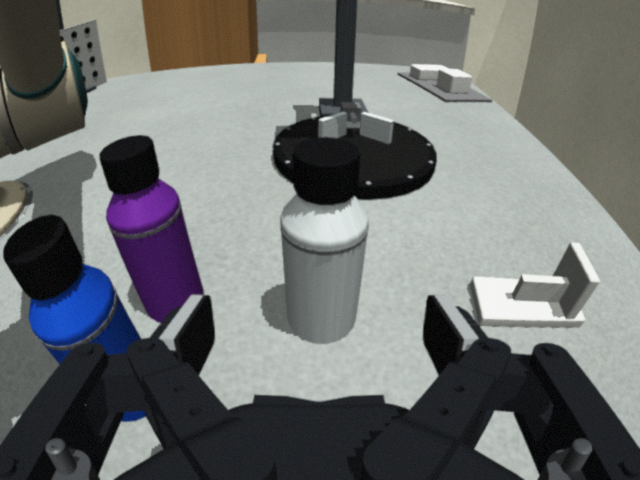

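The silver bottle (323,250) is centred between the open pads (about 205 and 430). Moving in and gripping.

apply_moves(moves=[1,1,40,0,85,1,0,40,0,85,1,0,38,0,85,0,0,0,0,85,0,0,0,0,30,0,0,0,0,30,0,0,0,0,30,0,0,0,0,30])

```text
time: 12.58
tool_pos: [0.5259, -0.2733, 0.1445]
tool_rot: [-0.541, 0.841, -0.0, 0.012]
wrist_force: [-1.3, -4.2, 6.6]
width: 0.0543
```

apply_moves(moves=[0,0,0,0,30,0,0,0,0,30,0,0,0,0,30])

```text
time: 12.95
tool_pos: [0.5258, -0.2733, 0.1445]
tool_rot: [-0.541, 0.841, -0.0, 0.012]
wrist_force: [-0.6, -4.7, 7.2]
width: 0.0549
```

```bash
python3 log.py; python3 - <<'E'
from path import *
import cv2
from station import *
for n in("wrist","side"):
    pc,d=read_camera(n); cv2.imwrite(f"pics/{n}3.png",pc[:,:,::-1]); np.savez(f"{n}3.npz",p=pc,d=d)
E
```

```text
t 12.95 q [-0.81   0.794  1.621  0.704  1.691 -1.1  ] p [ 0.5258 -0.2733  0.1445]
[[1.0, 0.012, 0.021], [-0.014, -0.414, 0.91], [0.02, -0.91, -0.413]] [-0.6 -4.7  7.2] w 0.05489331374996782
```

View pics/wrist3.png

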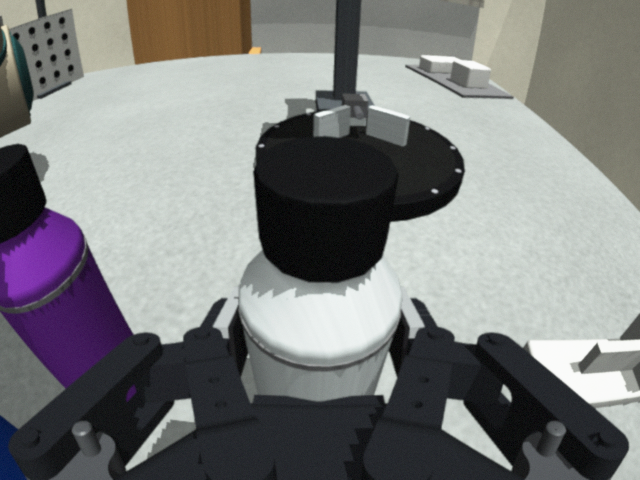

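```bash
python3 - <<'E'
from path import *
run([(.526,-.273,.40)],.05)
for k in range(18):
    M=M@Rz(np.pi/18); q2,e=ik(p,M,q); print(k,q2.round(2)[3:],e<1e-6,np.abs(q2-q).max().round(2)) if k>14 else 0; q=q2
E
```

```text
to [ 0.526 -0.273  0.4  ] tool mm [   5.2 -232.7 -105.3] rows 6 each [  0.9 -38.8 -17.6]
   q [-0.81  0.52  1.42  0.81  2.05 -0.76]
15 [0.7  1.69 1.69] True 0.17
16 [0.7  1.69 1.87] True 0.17
17 [0.7  1.69 2.04] True 0.17
```

apply_moves(moves=[0,-14,-6,0,30,0,-14,-6,0,30,0,-36,-16,0,30,0,-46,-21,0,30,0,-46,-21,0,30,0,-46,-21,0,30,0,-36,-16,0,30,0,0,0,0,30])

```text
time: 14.05
tool_pos: [0.5209, -0.2701, 0.4073]
tool_rot: [-0.539, 0.842, 0.001, 0.012]
wrist_force: [-0.3, -0.1, -4.4]
width: 0.0545
```

```bash
python3 log.py; python3 - <<'E'
from path import *
import cv2
from station import *
for n in("side",):
    pc,d=read_camera(n); cv2.imwrite(f"pics/{n}4.png",pc[:,:,::-1])
E
```

```text
t 14.05 q [-0.811  0.502  1.42   0.805  2.051 -0.754] p [ 0.5209 -0.2701  0.4073]
[[1.0, 0.015, 0.02], [-0.011, -0.419, 0.908], [0.022, -0.908, -0.418]] [-0.3 -0.1 -4.4] w 0.05451872029882733
```

View pics/side4.png

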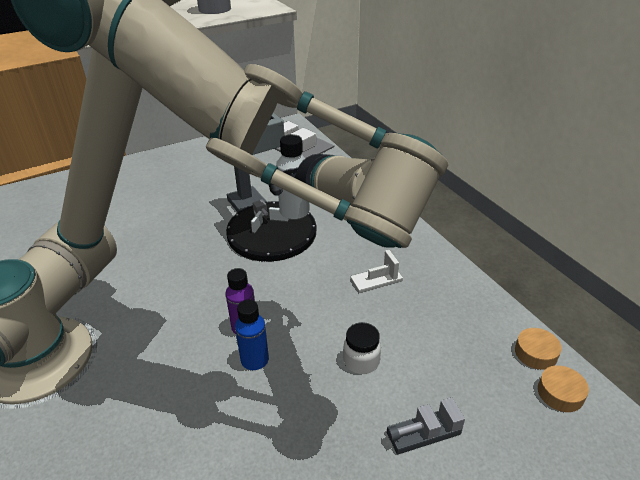

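Bottle is lifted (4.4 N load, consistent with about 0.45 kg). Now roll half a turn and hold.

apply_moves(moves=[0,0,0,0.1,30,0,0,0,0.18,30,0,0,0,0.18,30,0,0,0,0.18,30,0,0,0,0.18,30,0,0,0,0.18,30,0,0,0,0.18,30,0,0,0,0.18,30,0,0,0,0.18,30,0,0,0,0.18,30])

```text
time: 15.35
tool_pos: [0.5211, -0.2706, 0.4012]
tool_rot: [0.359, -0.545, 0.64, 0.406]
wrist_force: [0.3, -0.7, -4.4]
width: 0.0544
```

apply_moves(moves=[0,0,0,0.18,30,0,0,0,0.18,30,0,0,0,0.18,30,0,0,0,0.18,30,0,0,0,0.18,30,0,0,0,0.18,30,0,0,0,0.18,30,0,0,0,0.14,30,0,0,0,0,30,0,0,0,0,30])

```text
time: 16.6
tool_pos: [0.5212, -0.2706, 0.4026]
tool_rot: [0.016, -0.009, 0.84, 0.542]
wrist_force: [1.2, 0.8, -4.3]
width: 0.0545
```

```bash
python3 log.py; python3 - <<'E'
from path import *
import cv2
from station import *
for n in("side","wrist"):
    pc,d=read_camera(n); cv2.imwrite(f"pics/{n}5.png",pc[:,:,::-1]); np.savez(f"{n}5.npz",p=pc,d=d)
E
```

```text
t 16.6 q [-0.811  0.508  1.424  0.805  2.049  2.364] p [ 0.5212 -0.2706  0.4026]
[[-0.999, -0.032, 0.018], [0.003, 0.413, 0.911], [-0.037, 0.91, -0.413]] [ 1.2  0.8 -4.3] w 0.05449343671814028
```

View pics/side5.png

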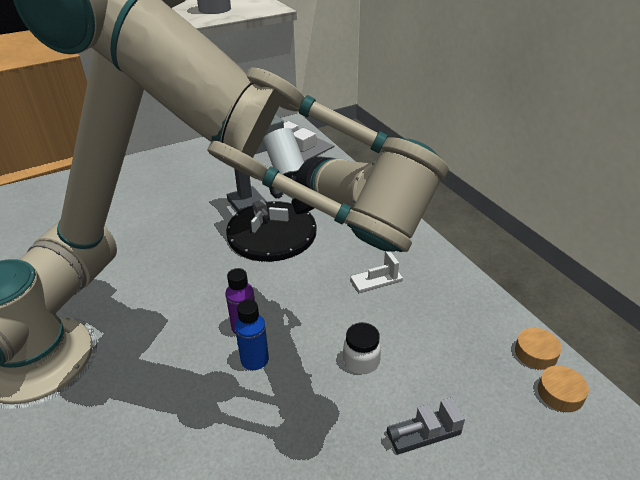

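View pics/wrist5.png

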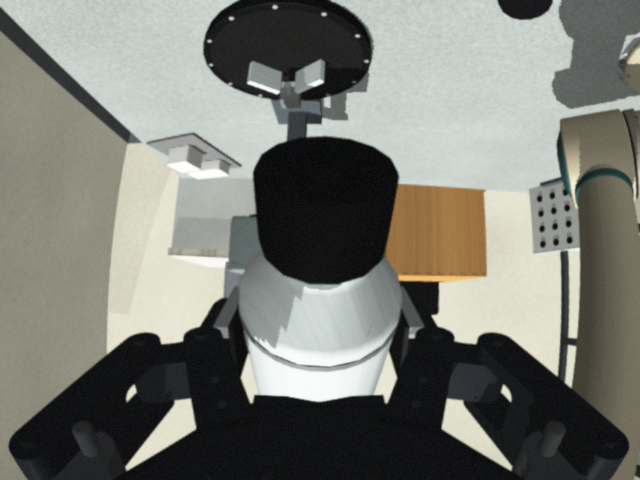

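Side view: the bottle base (283,140) is up and the cap is down behind the gripper. In the wrist view the cap is at (325,210), unchanged since the grasp, so there was no slip. Computed cap angle is about 41° below level. Holding for 2.75 s.

apply_moves(moves=[0,0,0,0,30,0,0,0,0,30,0,0,0,0,30,0,0,0,0,30,0,0,0,0,30,0,0,0,0,30,0,0,0,0,30,0,0,0,0,30,0,0,0,0,30,0,0,0,0,30])

```text
time: 17.95
tool_pos: [0.5213, -0.2706, 0.4038]
tool_rot: [0.016, -0.009, 0.841, 0.541]
wrist_force: [0.6, -0.5, -4.4]
width: 0.0545
```

apply_moves(moves=[0,0,0,0,30,0,0,0,0,30,0,0,0,0,30,0,0,0,0,30,0,0,0,0,30,0,0,0,0,30,0,0,0,0,30,0,0,0,0,30,0,0,0,0,30,0,0,0,0,30])

```text
time: 19.2
tool_pos: [0.5213, -0.2706, 0.4038]
tool_rot: [0.016, -0.009, 0.841, 0.541]
wrist_force: [0.2, 0.1, -3.9]
width: 0.0543
```

apply_moves(moves=[0,0,0,0,30,0,0,0,0,30,0,0,0,-0.1,30,0,0,0,-0.18,30,0,0,0,-0.18,30,0,0,0,-0.18,30,0,0,0,-0.18,30,0,0,0,-0.18,30,0,0,0,-0.18,30,0,0,0,-0.18,30])

```text
time: 20.45
tool_pos: [0.5213, -0.2706, 0.4039]
tool_rot: [0.354, -0.537, 0.647, 0.409]
wrist_force: [0.4, -0.0, -4.1]
width: 0.0546
```

apply_moves(moves=[0,0,0,-0.18,30,0,0,0,-0.18,30,0,0,0,-0.18,30,0,0,0,-0.18,30,0,0,0,-0.18,30,0,0,0,-0.18,30,0,0,0,-0.18,30,0,0,0,-0.18,30,0,0,0,-0.18,30,0,0,0,0,30])

```text
time: 21.7
tool_pos: [0.5213, -0.2706, 0.4039]
tool_rot: [-0.541, 0.839, -0.06, -0.028]
wrist_force: [-0.9, -0.3, -4.4]
width: 0.0543
```

```bash
python3 log.py
```

```text
t 21.7 q [-0.811  0.507  1.422  0.806  2.05  -0.612] p [ 0.5213 -0.2706  0.4039]
[[0.991, -0.131, 0.018], [-0.071, -0.408, 0.91], [-0.112, -0.903, -0.414]] [-0.9 -0.3 -4.4] w 0.054310076662754454
```

```bash
python3 - <<'E'
from path import *
M=M@Rz(-.146); print(M.round(3).tolist())
import path; path.M=M
run([(.576,-.15,.205),(.579,-.051,.200)],.05)
E
```

```text
[[1.0, 0.015, 0.018], [-0.011, -0.414, 0.91], [0.021, -0.91, -0.414]]
to [ 0.576 -0.15   0.205] tool mm [ 49.3 131.9 193. ] rows 5 each [ 9.9 26.4 38.6]
   q [-0.62  0.69  1.67  0.85  1.64 -0.97]
to [ 0.579 -0.051  0.2  ] tool mm [  1.8 -36.4  92.2] rows 2 each [  0.9 -18.2  46.1]
   q [-0.49  0.65  1.77  0.95  1.53 -0.97]
```

apply_moves(moves=[0,0,0,-0.146,30,10,26,38,0,30,10,26,39,0,30,10,26,39,0,30,10,26,39,0,30,9,26,38,0,30,0,0,0,0,30])

```text
time: 22.58
tool_pos: [0.5757, -0.1474, 0.2041]
tool_rot: [-0.542, 0.84, 0.0, 0.009]
wrist_force: [0.9, 0.6, -3.2]
width: 0.0544
```

apply_moves(moves=[1,-9,23,0,30,1,-9,23,0,30,0,-9,23,0,30,0,-9,23,0,30,0,0,0,0,30])

```text
time: 23.2
tool_pos: [0.5783, -0.0478, 0.2018]
tool_rot: [-0.542, 0.841, 0.003, 0.011]
wrist_force: [0.2, -0.3, -4.2]
width: 0.0547
```

```bash
python3 log.py; python3 - <<'E'
from path import *
import cv2
from station import *
from cloud import cloud
for n in("top","side","wrist"):
    pc,d=read_camera(n); cv2.imwrite(f"pics/{n}6.png",pc[:,:,::-1]); np.savez(f"{n}6.npz",p=pc,d=d)
    if n!="wrist":
        print(n,[(np.round(r["uv"]).tolist(),round(r["score"],2)) for r in pinpoint(n,"bottle_mid")])
        X=cloud(n,d); B=p+np.array([.003,.1413,-.1445])
        Q=X[(np.hypot(X[...,0]-B[0],X[...,1]-B[1])<.022)&(X[...,2]>B[2]+.12)&(X[...,2]<B[2]+.17)]
        print("pred base",B.round(4),n,"cap pts",len(Q)); 
        if len(Q): Q=Q[Q[:,2]>Q[:,2].max()-.01]; print(Q.mean(0).round(4),Q.max(0).round(4),Q.min(0).round(4))
E
```

```text
t 23.2 q [-0.481  0.651  1.773  0.953  1.527 -0.965] p [ 0.5783 -0.0478  0.2018]
[[1.0, 0.017, 0.015], [-0.007, -0.413, 0.911], [0.022, -0.91, -0.413]] [ 0.2 -0.3 -4.2] w 0.05467136754960799
top [([354.0, 304.0], 0.57), ([229.0, 222.0], 0.56)]
pred base [0.5813 0.0935 0.0573] top cap pts 251
[0.5802 0.0948 0.206 ] [0.599  0.1135 0.2122] [0.5623 0.0765 0.2023]
side [([277.0, 204.0], 0.87), ([242.0, 302.0], 0.77), ([252.0, 336.0], 0.56)]
pred base [0.5813 0.0935 0.0573] side cap pts 202
[0.5802 0.0878 0.2047] [0.5989 0.1097 0.2088] [0.5634 0.072  0.1992]
```

View pics/side6.png

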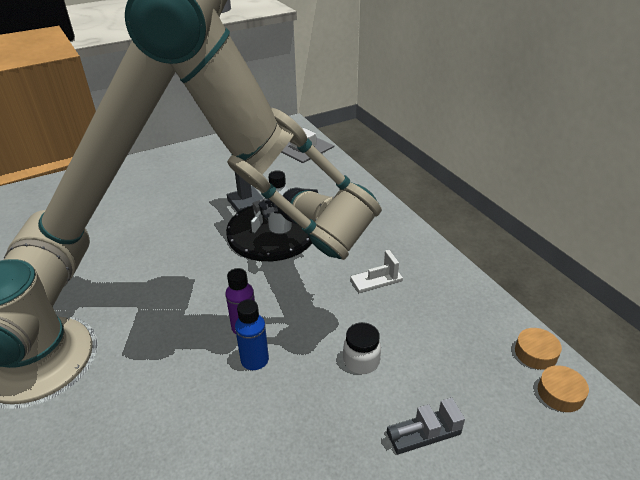

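View pics/wrist6.png

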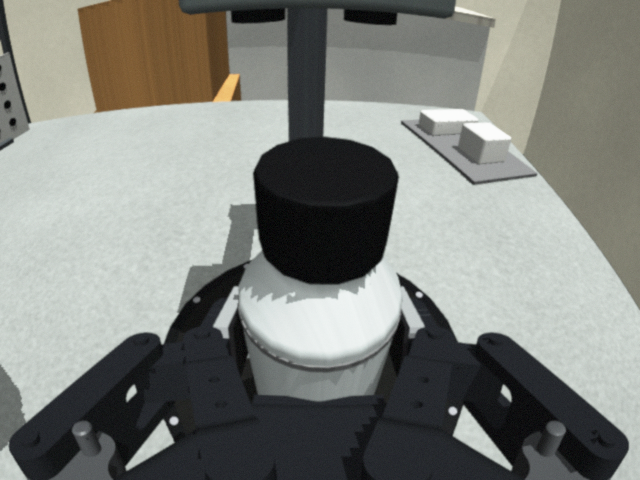

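View pics/top6.png

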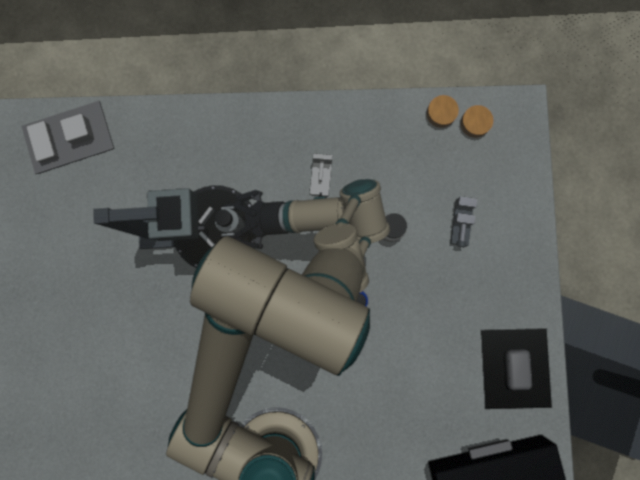

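apply_moves(moves=[0,9,4,0,30,0,9,4,0,30,0,7,3,0,30,0,3,1.5,0,30,0,2,1,0,30,0,0,0,0,30])

```text
time: 24.2
tool_pos: [0.5798, -0.0507, 0.1686]
tool_rot: [-0.541, 0.841, 0.002, 0.012]
wrist_force: [-0.7, -0.6, -4.0]
width: 0.0543
```

```bash
python3 log.py
```

```text
t 24.2 q [-0.484  0.7    1.786  0.956  1.491 -1.017] p [ 0.5798 -0.0507  0.1686]
[[1.0, 0.017, 0.018], [-0.01, -0.414, 0.91], [0.023, -0.91, -0.414]] [-0.7 -0.6 -4. ] w 0.05428693947264412
```

apply_moves(moves=[0,0.9,0.4,0,30,0,0.9,0.4,0,30,0,0.9,0.4,0,30])

```text
time: 24.58
tool_pos: [0.5799, -0.0508, 0.1657]
tool_rot: [-0.541, 0.841, 0.002, 0.012]
wrist_force: [-0.0, -0.1, -4.8]
width: 0.0547
```

apply_moves(moves=[0,0.5,0.2,0,30,0,0,0,0,30])

```text
time: 24.82
tool_pos: [0.5799, -0.0508, 0.1651]
tool_rot: [-0.541, 0.841, 0.002, 0.012]
wrist_force: [-0.8, 0.7, -3.9]
width: 0.0548
```

apply_moves(moves=[0,0.5,0.2,0,30,0,0,0,0,30])

```text
time: 25.08
tool_pos: [0.5799, -0.0508, 0.1646]
tool_rot: [-0.541, 0.841, 0.002, 0.012]
wrist_force: [-0.8, -0.7, -4.4]
width: 0.0546
```

apply_moves(moves=[0,0.5,0.2,0,30,0,0,0,0,30])

```text
time: 25.32
tool_pos: [0.5799, -0.0508, 0.1644]
tool_rot: [-0.542, 0.841, 0.002, 0.012]
wrist_force: [-0.4, -0.6, -0.7]
width: 0.0545
```

apply_moves(moves=[-0.5,-3.7,8.2,0,30,-0.5,-3.7,8.2,0,30,-0.5,-3.7,8.2,0,30,-0.5,-3.7,8.2,0,30,-0.5,-3.7,8.2,0,30,0,0,0,0,30])

```text
time: 26.08
tool_pos: [0.5779, -0.0048, 0.1642]
tool_rot: [-0.542, 0.84, 0.002, 0.012]
wrist_force: [1.7, 1.7, 2.7]
width: 0.0544
```

```bash
python3 log.py
```

```text
t 26.075 q [-0.417  0.693  1.829  1.011  1.439 -1.026] p [ 0.5779 -0.0048  0.1642]
[[1.0, 0.017, 0.018], [-0.009, -0.413, 0.911], [0.023, -0.911, -0.413]] [1.7 1.7 2.7] w 0.054447826117629966
```

apply_moves(moves=[-0.1,-0.9,1.8,0,30,-0.1,-0.9,1.8,0,30,-0.1,-0.9,1.8,0,30,0,0,0,0,30])

```text
time: 26.58
tool_pos: [0.5777, -0.0004, 0.1646]
tool_rot: [-0.541, 0.841, 0.002, 0.013]
wrist_force: [-1.1, -5.8, 6.2]
width: 0.0546
```

apply_moves(moves=[-0.1,-0.9,1.8,0,30,0,0,0,0,30])

```text
time: 26.82
tool_pos: [0.5776, 0.0019, 0.1644]
tool_rot: [-0.541, 0.841, 0.002, 0.013]
wrist_force: [0.0, -3.5, 5.4]
width: 0.054
```

apply_moves(moves=[-0.1,-0.5,0.9,0,30,0,0,0,0,30])

```text
time: 27.08
tool_pos: [0.5776, 0.0027, 0.1646]
tool_rot: [-0.541, 0.841, 0.002, 0.013]
wrist_force: [0.6, -6.7, 6.4]
width: 0.0544
```

apply_moves(moves=[-0.1,-0.5,0.9,0,30,0,0,0,0,30])

```text
time: 27.32
tool_pos: [0.5775, 0.004, 0.1645]
tool_rot: [-0.541, 0.841, 0.002, 0.013]
wrist_force: [0.8, -3.8, 5.7]
width: 0.0544
```

apply_moves(moves=[-0.1,-0.7,0.8,0,30,0,0,0,0,30])

```text
time: 27.58
tool_pos: [0.5775, 0.0049, 0.1647]
tool_rot: [-0.541, 0.841, 0.002, 0.013]
wrist_force: [0.7, -6.5, 5.5]
width: 0.0547
```

apply_moves(moves=[-0.1,-0.6,0.8,0,30,0,0,0,0,30])

```text
time: 27.82
tool_pos: [0.5774, 0.0058, 0.1648]
tool_rot: [-0.541, 0.841, 0.002, 0.013]
wrist_force: [0.5, -5.8, 5.2]
width: 0.0541
```

apply_moves(moves=[-0.1,-0.5,0.9,0,30,0,0,0,0,30])

```text
time: 28.08
tool_pos: [0.5773, 0.0068, 0.1649]
tool_rot: [-0.541, 0.841, 0.002, 0.013]
wrist_force: [0.1, -6.2, 4.7]
width: 0.0543
```

apply_moves(moves=[-0.1,-0.5,0.9,0,30,0,0,0,0,30])

```text
time: 28.32
tool_pos: [0.5772, 0.0079, 0.1648]
tool_rot: [-0.541, 0.841, 0.002, 0.013]
wrist_force: [2.1, -5.4, 4.1]
width: 0.0543
```

apply_moves(moves=[-0.1,-0.5,0.9,0,30,0,0,0,0,30])

```text
time: 28.58
tool_pos: [0.5772, 0.0088, 0.1649]
tool_rot: [-0.541, 0.841, 0.002, 0.013]
wrist_force: [1.2, -6.5, 4.2]
width: 0.0544
```

apply_moves(moves=[-0.1,-0.4,0.9,0,30,0,0,0,0,30])

```text
time: 28.82
tool_pos: [0.5771, 0.0097, 0.165]
tool_rot: [-0.541, 0.841, 0.002, 0.013]
wrist_force: [0.5, -6.9, 5.2]
width: 0.0543
```

```bash
python3 log.py
```

```text
t 28.825 q [-0.395  0.687  1.841  1.028  1.422 -1.024] p [0.5771 0.0097 0.165 ]
[[1.0, 0.017, 0.019], [-0.011, -0.415, 0.91], [0.023, -0.909, -0.415]] [ 0.5 -6.9  5.2] w 0.054264907985808575
```

apply_moves(moves=[-0.1,-0.4,0.9,0,30,0,0,0,0,30])

```text
time: 29.08
tool_pos: [0.5771, 0.0103, 0.1651]
tool_rot: [-0.54, 0.841, 0.002, 0.013]
wrist_force: [0.7, -8.5, 6.5]
width: 0.0543
```

apply_moves(moves=[-0.1,-0.4,0.9,0,30,0,0,0,0,30])

```text
time: 29.32
tool_pos: [0.5771, 0.0107, 0.1653]
tool_rot: [-0.54, 0.841, 0.002, 0.013]
wrist_force: [0.0, -12.8, 8.4]
width: 0.0548
```

```bash
python3 log.py; python3 - <<'E'
from path import *
import cv2
from station import *
for n in("top","side","wrist"):
    pc,d=read_camera(n); np.savez(f"{n}7.npz",p=pc,d=d)
    cv2.imwrite(f"pics/{n}7.png",pc[:,:,::-1])
    if n=="side": cv2.imwrite(f"pics/side7c.png",cv2.resize(pc[130:270,190:370,::-1],(720,560),interpolation=cv2.INTER_CUBIC))
E
```

```text
t 29.325 q [-0.394  0.686  1.842  1.029  1.42  -1.024] p [0.5771 0.0107 0.1653]
[[1.0, 0.018, 0.02], [-0.01, -0.416, 0.909], [0.024, -0.909, -0.416]] [  0.  -12.8   8.4] w 0.05476140559077141
```

View pics/side7c.png

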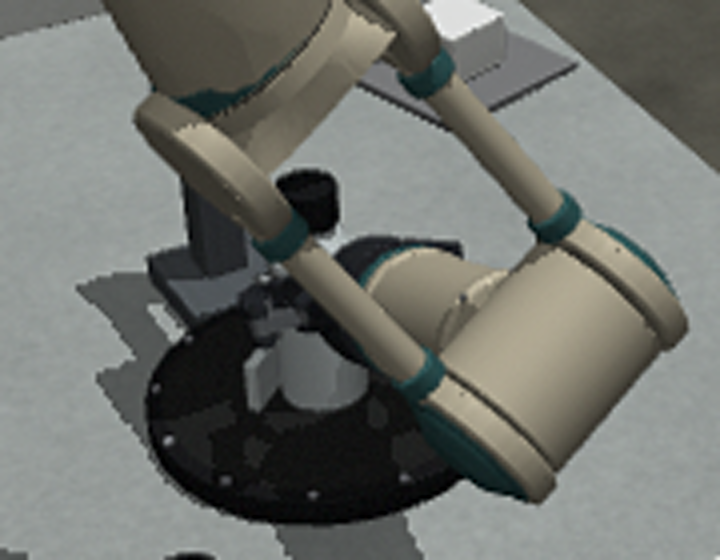

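apply_moves(moves=[0,-0.2,0.6,0,30,0,0,0,0,30])

```text
time: 29.72
tool_pos: [0.5771, 0.011, 0.1654]
tool_rot: [-0.54, 0.841, 0.002, 0.013]
wrist_force: [0.1, -14.8, 10.1]
width: 0.0544
```

apply_moves(moves=[0,0,0,0,64,0,0,0,0,70,0,0,0,0,76,0,0,0,0,85,0,0,0,0,85])

```text
time: 30.35
tool_pos: [0.5765, 0.0131, 0.1648]
tool_rot: [-0.541, 0.841, 0.002, 0.012]
wrist_force: [0.7, 0.2, 0.9]
width: 0.085
```

```bash
python3 log.py; python3 - <<'E'
import cv2,numpy as np
from station import *
from cloud import cloud
for n in("top","side","wrist"):
    pc,d=read_camera(n); np.savez(f"{n}8.npz",p=pc,d=d)
    cv2.imwrite(f"pics/{n}8.png",pc[:,:,::-1])
E
```

```text
t 30.35 q [-0.39   0.687  1.844  1.032  1.42  -1.025] p [0.5765 0.0131 0.1648]
[[1.0, 0.016, 0.018], [-0.009, -0.414, 0.91], [0.022, -0.91, -0.414]] [0.7 0.2 0.9] w 0.08500366669342478
```

View pics/wrist8.png

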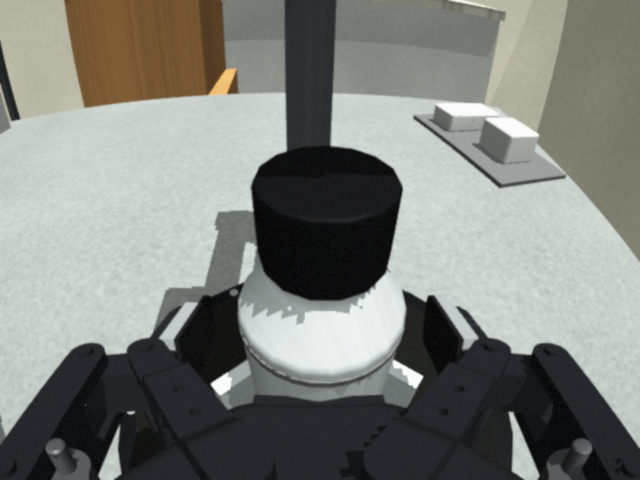

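apply_moves(moves=[0,0,-10,0,85,0,0,-20,0,85,0,0,-30,0,85,0,0,-40,0,85,0,0,-40,0,85,0,0,-40,0,85,0,0,-20,0,85,0,0,0,0,85])

```text
time: 31.5
tool_pos: [0.5729, -0.1707, 0.2483]
tool_rot: [-0.541, 0.841, 0.001, 0.013]
wrist_force: [-0.7, 1.1, 0.2]
width: 0.0849
```

```bash
python3 log.py; python3 - <<'E'
import cv2,numpy as np
from station import *
from cloud import cloud
from scipy.optimize import least_squares
s5,c5=np.sin(np.radians(50)),np.cos(np.radians(50))
for n in("top","side","wrist"):
    pc,d=read_camera(n); np.savez(f"{n}9.npz",p=pc,d=d)
    cv2.imwrite(f"pics/{n}9.png",pc[:,:,::-1])
    if n=="wrist": continue
    X=cloud(n,d)
    Q=X[(np.hypot(X[...,0]-.579,X[...,1]-.15)<.045)&(X[...,2]>.1)&(X[...,2]<.185)]
    print(n,len(Q)); c=Q[Q[:,2]>.160]; print("top of cap",c.mean(0).round(4),c.min(0).round(4),c.max(0).round(4)) if len(c) else 0
    Q=X[(np.hypot(X[...,0]-.579,X[...,1]-.15)<.06)&(X[...,2]>.07)&(X[...,2]<.118)]
    if len(Q)>30:
        r=least_squares(lambda c:np.hypot(Q[:,0]-c[0],Q[:,1]-c[1])-.028,[.579,.15],loss="soft_l1",f_scale=.001); print("cyl",r.x.round(4),len(Q),np.abs(r.fun).mean())
    if n=="side": cv2.imwrite(f"pics/side9c.png",cv2.resize(pc[90:270,190:370,::-1],(600,600),interpolation=cv2.INTER_CUBIC))
E
```

```text
t 31.5 q [-0.649  0.639  1.623  0.841  1.718 -0.914] p [ 0.5729 -0.1707  0.2483]
[[1.0, 0.017, 0.021], [-0.012, -0.415, 0.91], [0.024, -0.91, -0.415]] [-0.7  1.1  0.2] w 0.08487867491726162
top 424
top of cap [0.5788 0.1468 0.1683] [0.561  0.1315 0.1611] [0.5971 0.1594 0.1744]
cyl [0.5796 0.1515] 98 0.0003896558616681458
side 85
cyl [0.58   0.1489] 234 0.001433964300533465
```

View pics/side9c.png

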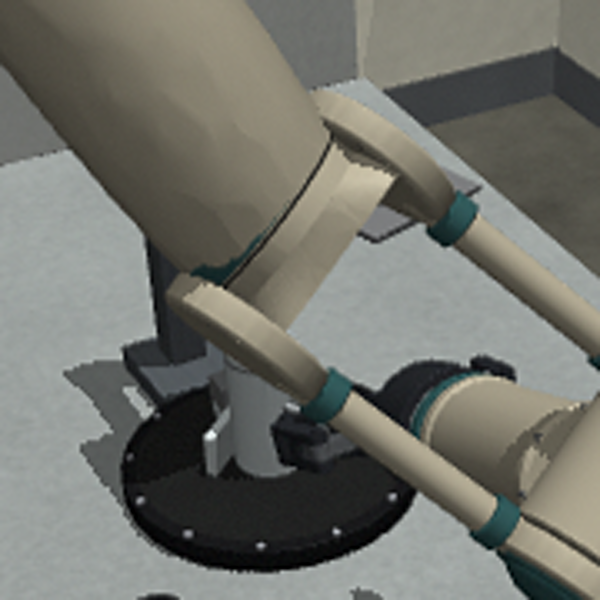

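View pics/wrist9.png

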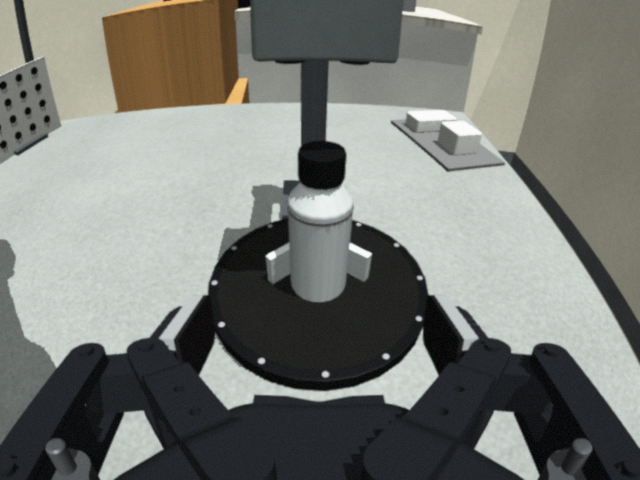

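View pics/top9.png

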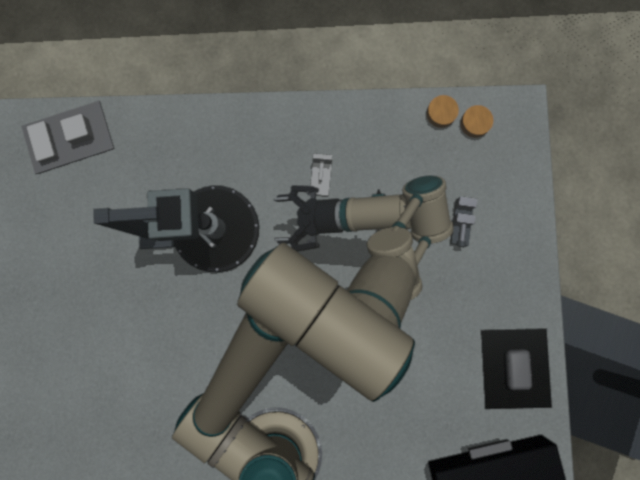

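```bash
python3 - <<'E'
from station import *
from cloud import *
D=np.load("top9.npz");X=cloud("top",D["d"]);X0=cloud("top",np.load("top0.npz")["d"])
for nm,(u,v) in dict(bracket=(319,175),vice=(459,222)).items(): print(nm,np.abs(X[v-3:v+4,u-3:u+4,2]-X0[v-3:v+4,u-3:u+4,2]).max().round(4))
print(ctrl.finish_job(), get_state()["time"])
E
```

```text
bracket nan
vice nan
the job is handed in; nothing more can be done
the job is handed in; nothing more can be done
```

The job is handed in, at about 31.6 s of the 69 s allowed. The bottle stands upright in the V under the reader head, with the gripper open and clear of it.

**What I did**
- **Tilting the tool:** the moves only spin the tool about its own axis, so I pushed past the reach limit until the arm tilted it to about 25° below level.
- **Turning over:** I gripped the silver bottle about 80 mm up, lifted it and rolled it half a turn. By the tool pose the cap pointed about 41° below level, held still in the air for about 2.8 s. I then rolled it back upright.
- **Docking:** I set it lightly on the plate and slid it into the V. The force along the slide rose from about 6 N to 15 N when it came home. Then I opened the jaws and backed off.

**Last checks**
- **No slip:** the cap sat at the same place in the wrist picture before and after the roll.
- **Position, top camera:** a cylinder fit puts the bottle within about 0.7 mm of the measured seat.
- **Position, side camera:** its fit sits about 3 mm farther in than its own seat estimate, so the cameras disagree by a few millimetres. Its seat estimate also differs from the top camera's by 5 mm.
- **Upright:** the wrist view shows the bottle standing between both walls, below the reader head.

**Not confirmed**
- **Plunger:** I never saw the pin or measured its travel. That it is pushed in rests on the force rise and the bottle's position.
- **Bystanders:** my final depth comparison for the bracket and vice returned no reading (NaN). In the last top picture both are still where they started. The jar is hidden under the arm there, but the earlier side views show it unmoved.

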